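Load a carrier past the dock's drop catch

TASK

Set the square-post carrier down flat in the flared mouth of the aluminium loading dock, then slide it along between the rails so that its own front edge lifts the hinged drop catch, and go on against the spring buffer just until the catch falls shut behind it; then let go and leave it held there. Do it gently: do not bottom the buffer, jam the carrier hard into the dock or touch the catch with the robot, and leave the other things on the table where they are.

Things in the scene. Friction and masses are not known exactly. Their poses are not given: they have to be found in the camera images.
- carrier_mid (a point): Carrier to load: grey plastic plate 90 x 90 x 12 mm (any of its four sides may lead), 0.4 to 0.6 kg, with an upright square aluminium post 24 x 24 mm at its centre, faces parallel to the plate's sides, reaching from 12 to 80 mm above the plate's underside. This point: on the post's axis, 40 mm above the underside; z up, x and y square to the sides.
- dock: Loading dock, fixed: aluminium floor plate 12 mm thick and 148 mm wide, from 185 mm behind to 150 mm ahead of the origin (on the table, on its centre line). +x: loading direction, y: left. Steel rails 10 mm high stand 94 mm apart (2 mm free each side of the carrier) from x = -50 to 90 mm and flare out evenly to 130 mm apart at the open end, x = -185 mm.
- mouth (a point): On the dock's floor (12 mm above the table), centre line, x = -137 mm: a carrier centred here lies in the flared mouth, clear of the catch and its axle, and can be set down from above with 10 mm to spare ahead and 5 mm aside. Axes as the dock's.
- berth (a point): On the dock's floor, centre line, x = 45 mm: middle of a carrier held by the catch, when the stop frame is at its middle place. The dark steel stop frame carries the catch (left side) and the buffer (far end); it is clamped up to 12 mm either way along the dock from run to run and is not measured (this point does not follow it): find it by feel or sight.
- catch_spot (a point): On the dock's floor under the catch's nose, 36 mm left of the centre line, x = 0: its holding face when the frame is at its middle place (up to 12 mm off along the dock). The plate's front edge meets the catch's sloping underside about 30 mm before the holding face; the nose drops once the plate's rear edge is about 3 mm past the holding face.
- catch (a joint): Drop catch on the frame: steel arm 12 mm wide, 60 mm long, 0.12 kg, swinging freely on an axle 38 mm above the table, 60 mm before its holding face, sloping down in the loading direction to a blunt nose 3 mm above the dock's floor. 0 = hanging shut, positive = nose raised (rad); about 0.18 while it rides on the plate. It resists with only about 1 N.
- buffer (a joint): Spring plunger at the frame's far end, on the centre line, 19 mm above the table, face 12 mm across. 0 = out, positive = pushed in (m). Pushes back with 3 N when touched and 1.6 N more per mm: 8 N at 3 mm (carrier held by the catch), 13 N at 6 mm (catch drops), bottomed at 11 mm (21 N). Sliding friction adds 1 to 3 N, rubbing rails more. Let go, it pushes the carrier back on to the catch.
- spare: Another carrier, same plate but with a low round stud 44 mm across and 18 mm high instead of the post; stays on the table. Origin at its underside's centre.
- screwdriver: Screwdriver lying on the table, 180 mm long; stays. Origin at its middle, underside.
- blank_a: Aluminium disc blank, 32 mm across, 24 mm high; stays. Origin at its underside.
- blank_b: Black plastic disc blank, 32 mm across, 24 mm high; stays. Origin at its underside.
- sensor: Small grey sensor block 65 x 30 x 26 mm with a brass nose; stays. Origin at its underside.
- valve: Aluminium valve block 70 x 36 x 52 mm with a black coil; stays. Origin at its underside.
- jar: Small closed jar, 56 mm across, 70 mm high; stays. Origin at its underside.
There are look-alikes about, which are no part of the job. What is shaped like the part that bears carrier_mid but green is not meant.

How it is judged:
On the way, in this order (a step that is already met when the one before it is completed fails the run):
1. the carrier lies flat in the dock's mouth, before the shut catch (y of carrier_mid in the frame of dock between -0.02 and 0.02 m and z of carrier_mid in the frame of dock between 0.048 and 0.0555 m and angle between carrier's own z axis and vertical below 0.06 rad and x of carrier_mid in the frame of dock between -0.18 and -0.09 m and value of joint catch below 0.05 rad), for 0.2 s.
2. the carrier, flat between the rails, has lifted the catch (y of carrier_mid in the frame of dock between -0.02 and 0.02 m and z of carrier_mid in the frame of dock between 0.048 and 0.0555 m and angle between carrier's own z axis and vertical below 0.06 rad and x of carrier_mid in the frame of dock above -0.09 m and value of joint catch above 0.12 rad and contact force between carrier and catch above 0.05 N), for 0.1 s.
At the end, for the whole second after the job is handed in: the carrier lies flat (within 0.06 rad, 3 mm) between the rails, at rest, past the catch (centre more than 27 mm beyond the dock's origin), the catch hanging shut behind it (under 0.05 rad) (y of carrier_mid in the frame of dock between -0.02 and 0.02 m and z of carrier_mid in the frame of dock between 0.048 and 0.0555 m and angle between carrier's own z axis and vertical below 0.06 rad and x of carrier_mid in the frame of dock above 0.027 m and value of joint catch below 0.05 rad and linear speed of carrier below 0.01 m/s); the robot touches nothing.
It fails at once if the buffer is driven to its bottom (over 11 mm) (value of joint buffer above 0.011 m).
It fails at once if the robot touches the catch (over 1 N) (contact force between any of the fingers, the arm and catch above 1 N).
It fails at once if the carrier is slammed or jammed into the dock (over 80 N) (contact force between carrier and dock above 80 N).
It fails at once if another thing on the table is moved more than 30 mm (distance of any of spare, screwdriver, blank_a, blank_b, sensor, valve, jar from where it was at the start of the episode above 0.03 m).
It also fails if it takes over 66 s, if anything falls off the work surface, if the arm or the gripper's body presses on something with over 40 N, if the wrist force passes 120 N, or if a joint passes its speed limit or range.

ROBOT

A 7-joint arm with a two-finger parallel gripper is mounted at the origin on the work surface. World frame = base frame: x ahead of the robot, y to its left, z up, the work surface at z = 0. Lengths are in m, angles in rad, forces in N, time in s.
With the tool pointing down it reaches from about 0.375 to 0.925 m from the base axis. Payload 3.1 kg.
Tool frame: the origin (TCP) lies midway between the tips of the shut fingers; the grasp point (between the pads) lies 19 mm behind it (manip.grip_depth is the distance from the TCP to the grasp point, in m); z points along the fingers, y is the direction in which the jaws open and shut (so a half turn about z gives the same grasp; the last joint's range is limited). The gripper opens to 85 mm and grips with 20 to 120 N. Pads are 22 mm wide; open, the fingers measure 114 mm over their backs; the gripper's body (76 mm by 85 mm) begins 54 mm behind the grasp point. The pads swing forward as they close: fully open they stand 13 mm farther back than shut.
Start: joints at [1.173, 0.383, 0.044, 1.598, -0.018, 1.161, -0.05], TCP at [0.192, -0.621, 0.231] pointing down, gripper open.
Joint ranges: [-2.61, 2.61], [-0.41, 2.15], [-1.48, 1.57], [0, 2.5], [-1.57, 4.71], [0.05, 1.97], [-2.85, 2.85]. Speed limits (rad/s): [2.79, 2.79, 3.14, 3.14, 3.14, 3.14, 3.14].

INTERFACE

Orientations are given as [roll, pitch, yaw] about the fixed x, y, z axes, in that order (R = Rz(yaw) Ry(pitch) Rx(roll)).
In Python, from plant import manip gives the robot as it stands.
- The arm moves only by the tool drive_tool, never from a script. Its argument "increments" is a list of rows, each an object with "grip": the opening, from -1 (shut) to 1 (fully open), so that 0 is half open; "travel": the shift along the world's x, y, z in units of 40 mm (1.0 is 40 mm), a list of three; "delta_rot": the turn, a rotation vector about the world's x, y, z in units of 5 degrees (1.0 is 5 degrees), a list of three. A call has 1 to 8 rows; each row shifts and turns the commanded pose from where the row before left it; what a row does not reach is not made up. A row lasts 1/12 s, in which the tool goes at most 41.7 mm and 7.16 degrees, less where a joint would pass 70% of its speed; a pose out of reach is approached as far as the arm can. A call is refused whole if a number of a shift passes 1 or a number of a turn 1, either way. A call with a gripper value outside its range is refused whole. The fingers move at their own pace and stop on an object; "squeeze" is the grip in N (left out, the last holds). Time passes only in rows, so rows that do not move let the fingers close. It gives the time, the measured TCP pose, the force and the opening at its end, in the units of the state.
- manip.get_obs(): the state, without advancing time (a new reading comes with each control period).
- manip.read_camera(name): name is "scene" or "side" or "wrist"; returns the picture (420x560x3 uint8, red, green, blue); there is no depth.
- manip.camera_params(name): a dict with "fx", "fy", "cx", "cy" (pixels), "D" ([k1, k2, p1, p2, k3] as OpenCV has them; the pictures are not rectified), "xyz" and "attitude" of the camera in the world. Camera axes: x right, y down, z forward; pixel columns grow to the right and rows downward; lengths in m; the calibration is good to about 2 mm. A picture is of the moment at which its call begins: read the wrist's pose just before it. camera_params takes no time and is no camera call; for the wrist camera it gives the pose at the moment of the call.
- manip.sign_off(): hands the job in, once; it reports no verdict.
The state is a dict: "time": time; "q": joint angles; "dq": joint speeds; "joint_efforts": joint torques, N m; "tool_pos": TCP position; "ee_rot": TCP orientation; "wrist_force": force on the tool from outside, world axes, zero at the start; "ft_torque": the same for the moment, N m; "width": opening from 0.0 (shut) to 1.0 (fully open).
Only numpy, scipy, OpenCV 4.12 (cv2) and the standard library are available. Lean on these libraries where they do the work, as an engineer would, in place of code of your own. Each camera call takes 0.05 s, during which the arm holds its last target. There are 200 camera calls.

## Working session

There is one attempt and no reset: what is moved stays moved. The work goes in short steps, Python scripts to look and compute and a tool call to move; the robot and the scene stay as the last step left them, time stands still between calls to the robot, and variables do not carry over. Pictures are saved under pics/ and viewed, about 8 in all and at most 12, crops included, and the job is handed in when it is done.

Besides the shell and the picture viewer there is one more tool, called by a JSON object that holds its "fn" and its "kwargs", one argument or row to a line. drive_tool: Moves the arm, as the interface text tells. Its arguments: {"type":"object","properties":{"increments":{"type":"array"},"squeeze":{"type":"number"}},"required":["increments"]}

```bash
mkdir -p pics; ls; python3 - <<'E'
from plant import manip
import cv2
print(manip.get_obs())
for n in("scene","side"):
    print(n,manip.camera_params(n))
    cv2.imwrite(f"pics/{n}0.png",cv2.resize(manip.read_camera(n)[:,:,::-1],(800,600),interpolation=cv2.INTER_CUBIC))
print(manip.camera_params("wrist"))
E
```

```text
pics
{'time': 0.0, 'q': array([ 1.17320893,  0.38384513,  0.04380635,  1.59959168, -0.017918  ,
        1.16118311, -0.04990747]), 'dq': array([ 5.05857044e-04,  4.49920586e-04,  1.41562279e-03,  1.01339331e-03,
       -2.70596463e-03, -7.18691531e-06, -7.29341973e-05]), 'joint_efforts': array([-1.18285516e-05, -4.33460319e+01,  1.02431864e+00, -2.49511993e+01,
        1.04990750e-02,  1.12585741e-02,  2.84088784e-06]), 'tool_pos': array([ 0.19169194, -0.62009957,  0.22987197]), 'ee_rot': array([-3.13895984e+00,  1.15217695e-04,  2.99877974e-01]), 'wrist_force': array([0.22385281, 0.15266467, 0.23581827]), 'ft_torque': array([ 0.00691372, -0.04766426, -0.00062794]), 'width': 0.9989343699235865}
scene {'fx': 501.3044616311308, 'fy': 501.3044616311308, 'cx': 276.87318141015356, 'cy': 215.10775259565415, 'D': array([-0.03817856,  0.        ,  0.        ,  0.        ,  0.        ]), 'xyz': array([ 1.18077922, -0.24673548,  1.21183712]), 'attitude': array([-2.60803569e+00,  2.25266837e-03,  1.33541682e+00])}
side {'fx': 385.3613152172228, 'fy': 385.3613152172228, 'cx': 273.0753644423031, 'cy': 204.69577257634276, 'D': array([-0.04650296,  0.        ,  0.        ,  0.        ,  0.        ]), 'xyz': array([0.20055472, 0.7645446 , 0.76010364]), 'attitude': array([-2.22676799, -0.01260799, -2.80583414])}
{'fx': 320.83576606841586, 'fy': 320.83576606841586, 'cx': 281.2929252036304, 'cy': 212.62028100020345, 'D': array([-0.05107213,  0.        ,  0.        ,  0.        ,  0.        ]), 'xyz': array([ 0.26297211, -0.59762085,  0.3713837 ]), 'attitude': array([ 2.84588885e+00,  1.11704468e-03, -1.27006568e+00])}
```

View pics/scene0.png

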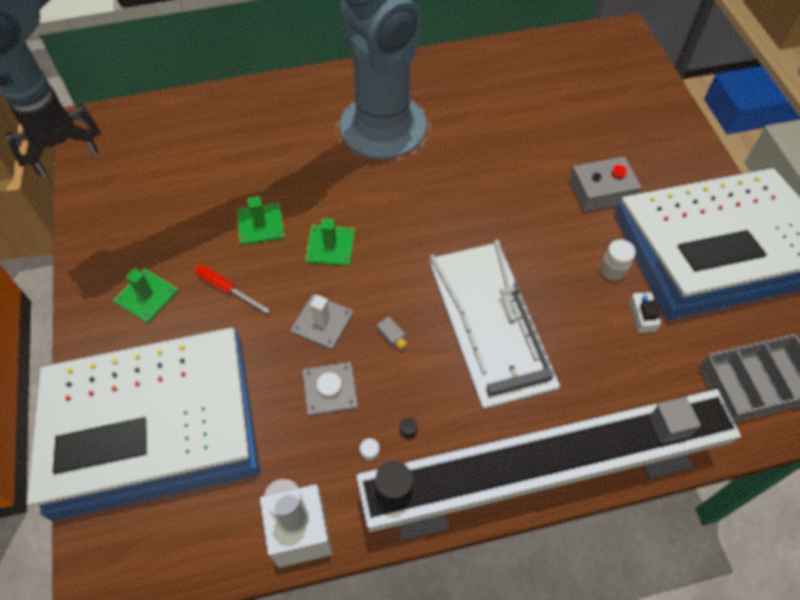

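View pics/side0.png

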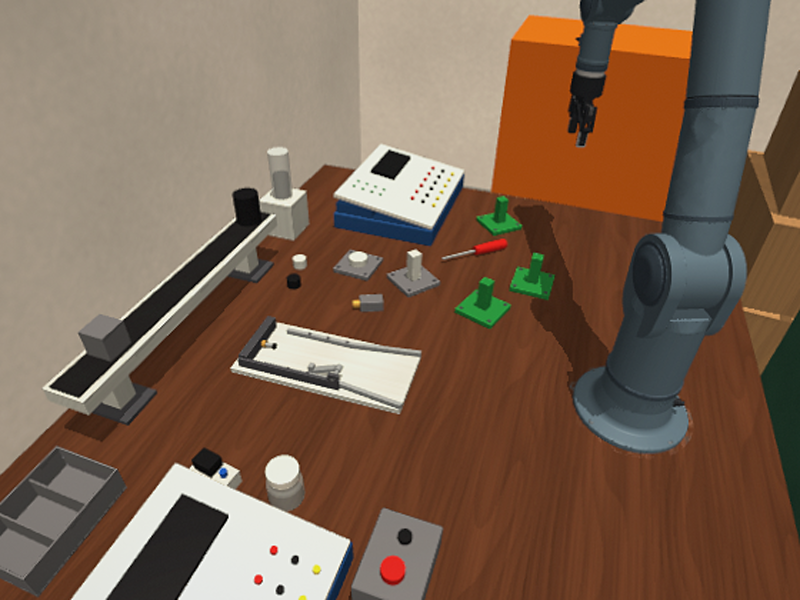

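```bash
cat > h.py <<'E'
import numpy as np, cv2
from plant import manip
from scipy.spatial.transform import Rotation as R
def cam(n,p=None):
    p=p or manip.camera_params(n)
    K=np.array([[p['fx'],0,p['cx']],[0,p['fy'],p['cy']],[0,0,1]])
    return K,np.array(p['D']),np.array(p['xyz']),R.from_euler('xyz',p['attitude']).as_matrix()
def ray(n,uv,z,p=None):
    K,D,t,M=cam(n,p)
    u=cv2.undistortPoints(np.array(uv,float).reshape(-1,1,2),K,D).reshape(-1,2)
    d=np.c_[u,np.ones(len(u))]@M.T
    return t+d*((z-t[2])/d[:,2])[:,None]
def proj(n,X,p=None):
    K,D,t,M=cam(n,p)
    return cv2.projectPoints((np.array(X,float)-t)@M,np.zeros(3),np.zeros(3),K,D)[0].reshape(-1,2)
def crop(im,x,y,w,h,s):
    return cv2.resize(im[y:y+h,x:x+w],None,fx=s,fy=s,interpolation=cv2.INTER_CUBIC)
E
python3 - <<'E'
from h import *
s=manip.read_camera("scene")[:,:,::-1]; d=manip.read_camera("side")[:,:,::-1]
cv2.imwrite("raw_scene.png",s);cv2.imwrite("raw_side.png",d)
M=np.zeros((600,800,3),np.uint8)
M[:, :480]=crop(s,290,160,120,150,4)[:, :480]
M[:300,480:]=crop(s,195,200,64,60,5)
M[300:,480:]=crop(d,262,165,64,60,5)
cv2.imwrite("pics/m1.png",M)
cv2.imwrite("pics/m2.png",crop(d,155,215,150,80,5))
E
```

```text
(no output)
```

View pics/m1.png

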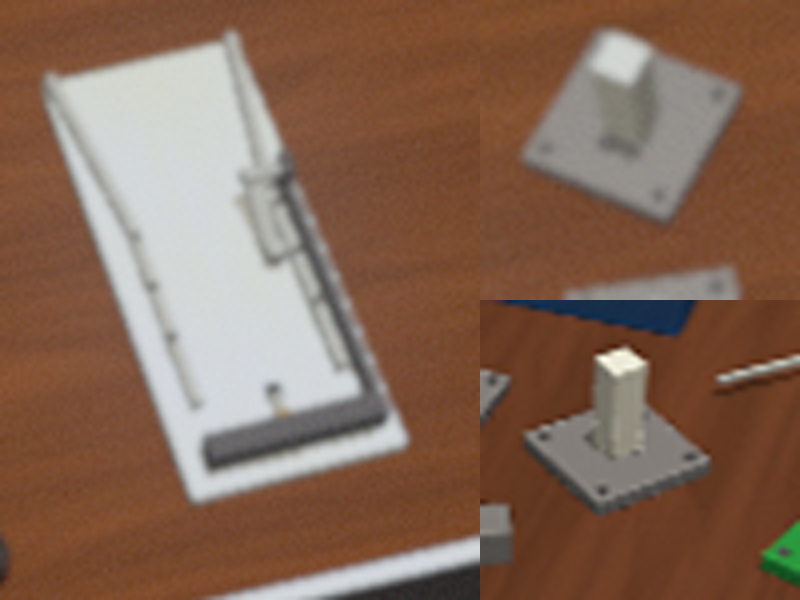

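View pics/m2.png

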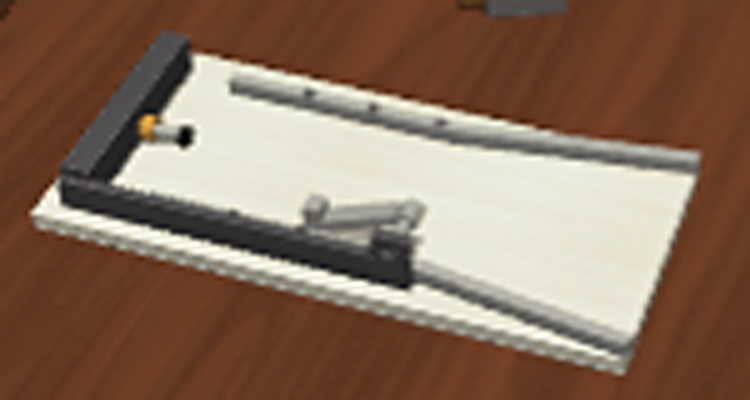

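```bash
python3 - <<'E'
from h import *
from scipy.optimize import least_squares
def fit(obs,x0):
    def P(x,L):
        c,s=np.cos(x[2]),np.sin(x[2]);L=np.array(L,float)
        return np.c_[x[0]+c*L[:,0]-s*L[:,1],x[1]+s*L[:,0]+c*L[:,1],L[:,2]]
    f=lambda x:np.concatenate([(proj(n,P(x,[l for l,_ in o]))-np.array([u for _,u in o])).ravel() for n,o in obs.items()])
    r=least_squares(f,x0); print(r.x,np.degrees(r.x[2]));print(np.round(r.fun.reshape(-1,2),1).tolist())
S=lambda x,y:(290+x/4,160+y/4); T=lambda x,y:(155+x/5,215+y/5)
dock={'scene':[((-.185,-.074,.012),S(45,78)),((-.185,.074,.012),S(228,38)),((.15,-.074,.012),S(193,495)),((.15,.074,.012),S(408,436))],
'side':[((-.185,.074,.012),T(630,357)),((-.185,-.074,.012),T(699,158)),((.15,.074,.012),T(33,212))]}
print(ray('scene',[o[1] for o in dock['scene']],.012)[:,:2])
fit(dock,[.55,.1,.3])
A=lambda x,y:(195+(x-480)/5,200+y/5); B=lambda x,y:(262+(x-480)/5,165+(y-300)/5)
print(ray('scene',[A(741,88),A(668,214),A(523,155)],.012)[:,:2],ray('scene',[A(620,60)],.08),ray('side',[B(621,362)],.08))
h=.045
car={'scene':[((-h,h,.012),A(741,88)),((h,h,.012),A(668,214)),((h,-h,.012),A(523,155)),((0,0,.08),A(620,60))],
'side':[((h,-h,.012),B(525,436)),((h,h,.012),B(601,503)),((-h,h,.012),B(710,461)),((0,0,.08),B(621,362))]}
fit(car,[.5,-.15,.5])
# things: buffer tip z=.019, catch nose/axle
print('buf',ray('side',[T(187,135)],.019),ray('scene',[S(272,388)],.019))
print('axle',ray('side',[T(410,208),T(315,203)],.038),ray('scene',[S(245,180),S(268,255)],.038))
print('stop bar',ray('scene',[S(205,437),S(382,400)],.03))
E
```

```text
[[0.39082236 0.01268504]
 [0.38785489 0.15265837]
 [0.72754944 0.02165242]
 [0.72100724 0.17075004]]
[0.57298501 0.08904173 0.04441559] 2.544825577203293
[[-1.9, 0.6], [0.4, -0.9], [-0.1, -0.5], [-0.6, -0.4], [-0.9, 0.3], [-0.2, 0.7], [-1.0, 0.3]]
[[ 0.47945182 -0.1659205 ]
 [ 0.5472206  -0.22021082]
 [ 0.49303264 -0.29043854]] [[ 0.48751724 -0.22901249  0.08      ]] [[ 0.47937364 -0.22633818  0.08      ]]
[ 0.47842172 -0.23444384 -0.13896932] -7.962355292304344
[[-9.0, -10.5], [7.5, -7.6], [3.3, 7.1], [-2.6, -2.5], [13.1, -9.3], [-14.1, -9.0], [-10.8, 7.3], [1.0, -1.3]]
buf [[0.66446582 0.09158824 0.019     ]] [[0.66981463 0.09293533 0.019     ]]
axle [[0.51634195 0.11816247 0.038     ]
 [0.56452505 0.13187098 0.038     ]] [[0.52248273 0.1190388  0.038     ]
 [0.58279622 0.11591415 0.038     ]]
stop bar [[0.69767543 0.03690503 0.03      ]
 [0.6996781  0.15683348 0.03      ]]
```

{"fn": "drive_tool", "kwargs": {
  "increments": [
    {"grip":1,"travel":[0.46,0.61,0],"delta_rot":[0,0,0.43]},
    {"grip":1,"travel":[0.46,0.61,0],"delta_rot":[0,0,0.43]},
    {"grip":1,"travel":[0.46,0.61,0],"delta_rot":[0,0,0.43]},
    {"grip":1,"travel":[0.46,0.61,0],"delta_rot":[0,0,0.43]},
    {"grip":1,"travel":[0.46,0.61,0],"delta_rot":[0,0,0.43]},
    {"grip":1,"travel":[0.46,0.61,0],"delta_rot":[0,0,0.43]},
    {"grip":1,"travel":[0.46,0.61,0],"delta_rot":[0,0,0.43]},
    {"grip":1,"travel":[0.46,0.61,0],"delta_rot":[0,0,0.43]}
  ],
  "squeeze": 60
}}

```text
time: 0.87
tool_pos: [0.3397, -0.4244, 0.2312]
ee_rot: [-3.141, 0.0, 0.602]
wrist_force: [0.4, -0.8, 0.5]
width: 1.0
```

{"fn": "drive_tool", "kwargs": {
  "increments": [
    {"grip":1,"travel":[0.46,0.61,0],"delta_rot":[0,0,0.43]},
    {"grip":1,"travel":[0.46,0.61,0],"delta_rot":[0,0,0.43]},
    {"grip":1,"travel":[0.46,0.61,0],"delta_rot":[0,0,0.43]},
    {"grip":1,"travel":[0.46,0.61,0],"delta_rot":[0,0,0.43]},
    {"grip":1,"travel":[0.46,0.61,0],"delta_rot":[0,0,0.43]},
    {"grip":1,"travel":[0.46,0.61,0],"delta_rot":[0,0,0.43]},
    {"grip":1,"travel":[0.46,0.61,0],"delta_rot":[0,0,0.43]},
    {"grip":1,"travel":[0,0,0],"delta_rot":[0,0,0]}
  ]
}}

```text
time: 1.53
tool_pos: [0.4727, -0.247, 0.2316]
ee_rot: [3.142, -0.005, 0.875]
wrist_force: [0.3, 1.6, -0.5]
width: 1.0
```

{"fn": "drive_tool", "kwargs": {
  "increments": [
    {"grip":1,"travel":[0,0,0],"delta_rot":[0,0,0]},
    {"grip":1,"travel":[0,0,0],"delta_rot":[0,0,0]},
    {"grip":1,"travel":[0,0,0],"delta_rot":[0,0,0]}
  ]
}}

```text
time: 1.78
tool_pos: [0.4669, -0.2566, 0.231]
ee_rot: [-3.141, 0.001, 0.86]
wrist_force: [-0.1, -0.6, -0.4]
width: 1.001
```

```bash
cat >> h.py <<'E'
from scipy.optimize import least_squares
def fit(obs,x0,params={}):
    def P(x,L):
        c,s=np.cos(x[2]),np.sin(x[2]);L=np.array(L,float)
        return np.c_[x[0]+c*L[:,0]-s*L[:,1],x[1]+s*L[:,0]+c*L[:,1],L[:,2]]
    f=lambda x:np.concatenate([(proj(n,P(x,[l for l,_ in o]),params.get(n))-np.array([u for _,u in o])).ravel() for n,o in obs.items()])
    r=least_squares(f,x0); print(r.x,np.degrees(r.x[2]));print(np.round(r.fun.reshape(-1,2),1).tolist());return r.x
E
python3 - <<'E'
from h import *
import json
A=lambda x,y:(195+(x-480)/5,200+y/5); B=lambda x,y:(262+(x-480)/5,165+(y-300)/5)
h=.045
car={'scene':[((-h,h,.012),A(741,88)),((h,h,.012),A(668,214)),((h,-h,.012),A(523,155)),((0,0,.08),A(620,60))],
'side':[((h,h,.012),B(525,436)),((-h,h,.012),B(601,503)),((-h,-h,.012),B(710,461)),((0,0,.08),B(621,362))]}
fit(car,[.48,-.22,-.67])
p=manip.camera_params('wrist');o=manip.get_obs();im=manip.read_camera('wrist')
json.dump({k:np.array(v).tolist() for k,v in p.items()},open('w1.json','w'))
print(o['tool_pos'],o['ee_rot'],p['xyz'],p['attitude'],o['time'])
cv2.imwrite('pics/w1.png',cv2.resize(im[:,:,::-1],(800,600),interpolation=cv2.INTER_CUBIC))
E
```

```text
[ 0.48304266 -0.22849661 -0.65428373] -37.487696116497666
[[-0.2, -1.5], [-0.1, -0.4], [-0.5, -0.4], [-0.1, -1.5], [-1.3, -0.6], [-1.1, -0.1], [-0.4, -0.7], [-0.9, -0.6]]
[ 0.46685936 -0.25659092  0.2310329 ] [-3.14120907e+00  1.01826074e-03  8.59897571e-01] [ 0.51562037 -0.19924945  0.37233387] [ 2.84426904e+00 -8.22245890e-04 -7.10069737e-01] 1.7833
```

View pics/w1.png

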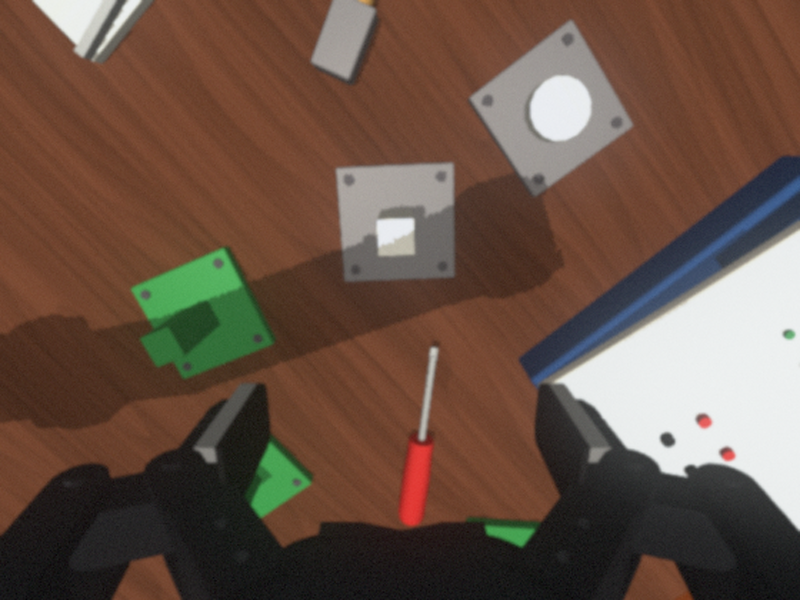

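```bash
python3 - <<'E'
from h import *
import json
p=json.load(open('w1.json'));h=.045
W=lambda x,y:((x+.5)*.7-.5,(y+.5)*.7-.5)
w=[((-h,h,.012),W(337,167)),((h,h,.012),W(453,162)),((h,-h,.012),W(455,277)),((-h,-h,.012),W(345,281)),((0,0,.08),W(395,237))]
x=fit({'wrist':w},[.48,-.22,-.65],{'wrist':p})
o=manip.get_obs();yaw=o['ee_rot'][2]
print('delta/40mm',(x[:2]-o['tool_pos'][:2])/.04,'turn/5deg',(np.degrees(x[2]-yaw)+90)/5, ray('wrist',[W(395,237)],.08,p))
E
```

```text
[ 0.4837311  -0.2309049  -0.66987369] -38.38093529993656
[[-1.3, -0.3], [0.8, -0.3], [0.1, 0.3], [-0.6, 0.5], [0.8, -0.0]]
delta/40mm [0.42270208 0.64506906] turn/5deg 0.47566441924211345 [[ 0.48316866 -0.23044452  0.08      ]]
```

{"fn": "drive_tool", "kwargs": {
  "increments": [
    {"grip":1,"travel":[0.21,0.33,0],"delta_rot":[0,0,0.24]},
    {"grip":1,"travel":[0.21,0.33,-0.2],"delta_rot":[0,0,0.24]},
    {"grip":1,"travel":[0,0,-0.8],"delta_rot":[0,0,0]},
    {"grip":1,"travel":[0,0,-0.9],"delta_rot":[0,0,0]},
    {"grip":1,"travel":[0,0,-0.8],"delta_rot":[0,0,0]},
    {"grip":1,"travel":[0,0,-0.6],"delta_rot":[0,0,0]},
    {"grip":1,"travel":[0,0,0],"delta_rot":[0,0,0]},
    {"grip":1,"travel":[0,0,0],"delta_rot":[0,0,0]}
  ]
}}

```text
time: 2.5
tool_pos: [0.4841, -0.2265, 0.0977]
ee_rot: [-3.137, -0.0, 0.907]
wrist_force: [0.6, 0.7, -0.1]
width: 1.002
```

{"fn": "drive_tool", "kwargs": {
  "increments": [
    {"grip":1,"travel":[0,0,0],"delta_rot":[0,0,0]},
    {"grip":1,"travel":[0,0,0],"delta_rot":[0,0,0]}
  ]
}}

```text
time: 2.67
tool_pos: [0.487, -0.2288, 0.1015]
ee_rot: [3.137, -0.001, 0.905]
wrist_force: [-0.1, -0.1, 0.6]
width: 1.002
```

{"fn": "drive_tool", "kwargs": {
  "increments": [
    {"grip":1,"travel":[-0.09,-0.03,-0.4],"delta_rot":[0,0,0]},
    {"grip":1,"travel":[0,0,-0.5],"delta_rot":[0,0,0]},
    {"grip":1,"travel":[0,0,-0.45],"delta_rot":[0,0,0]},
    {"grip":1,"travel":[0,0,-0.25],"delta_rot":[0,0,0]},
    {"grip":1,"travel":[0,0,0],"delta_rot":[0,0,0]},
    {"grip":1,"travel":[0,0,0],"delta_rot":[0,0,0]},
    {"grip":1,"travel":[0,0,0],"delta_rot":[0,0,0]},
    {"grip":1,"travel":[0,0,0],"delta_rot":[0,0,0]}
  ]
}}

```text
time: 3.33
tool_pos: [0.4826, -0.2303, 0.0368]
ee_rot: [3.139, -0.001, 0.905]
wrist_force: [0.5, -0.3, 0.1]
width: 1.0
```

```bash
python3 - <<'E'
from h import *
o=manip.get_obs();p=manip.camera_params('wrist');im=manip.read_camera('wrist')
print(o['tool_pos'],o['ee_rot'],o['wrist_force'],p['xyz'],p['attitude'])
cv2.imwrite('pics/w2.png',im[:,:,::-1])
E
```

```text
[ 0.4826381  -0.23033695  0.03683298] [ 3.13855658e+00 -7.52321107e-04  9.04624333e-01] [ 0.52190608 -0.28652975  0.09188838] [ 0.52830199 -0.17079964  0.17828188] [ 2.84598799 -0.00426433 -0.66535476]
```

View pics/w2.png

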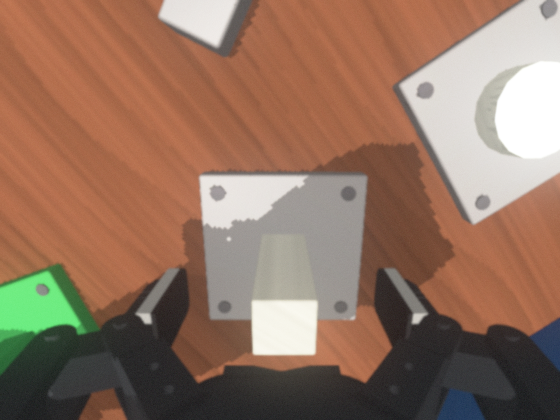

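{"fn": "drive_tool", "kwargs": {
  "increments": [
    {"grip":-0.2,"travel":[0,0,0],"delta_rot":[0,0,0]},
    {"grip":-0.4,"travel":[0,0,0],"delta_rot":[0,0,0]},
    {"grip":-1,"travel":[0,0,0],"delta_rot":[0,0,0]},
    {"grip":-1,"travel":[0,0,0],"delta_rot":[0,0,0]},
    {"grip":-1,"travel":[0,0,0],"delta_rot":[0,0,0]},
    {"grip":-1,"travel":[0,0,0],"delta_rot":[0,0,0]},
    {"grip":-1,"travel":[0,0,0],"delta_rot":[0,0,0]},
    {"grip":-1,"travel":[0,0,0],"delta_rot":[0,0,0]}
  ]
}}

```text
time: 4.05
tool_pos: [0.4821, -0.2303, 0.0357]
ee_rot: [3.14, -0.001, 0.905]
wrist_force: [2.1, -1.0, 1.6]
width: 0.272
```

{"fn": "drive_tool", "kwargs": {
  "increments": [
    {"grip":-1,"travel":[0,0,0.3],"delta_rot":[0,0,0]},
    {"grip":-1,"travel":[0,0,0.5],"delta_rot":[0,0,0]},
    {"grip":-1,"travel":[0,0,0.6],"delta_rot":[0,0,0]},
    {"grip":-1,"travel":[0,0,0.6],"delta_rot":[0,0,0]},
    {"grip":-1,"travel":[0,0,0.4],"delta_rot":[0,0,0]},
    {"grip":-1,"travel":[0,0,0],"delta_rot":[0,0,0]},
    {"grip":-1,"travel":[0,0,0],"delta_rot":[0,0,0]}
  ]
}}

```text
time: 4.63
tool_pos: [0.4804, -0.2295, 0.1312]
ee_rot: [-3.141, 0.0, 0.905]
wrist_force: [-0.6, -0.5, -5.8]
width: 0.271
```

{"fn": "drive_tool", "kwargs": {
  "increments": [
    {"grip":-1,"travel":[0.1,0.2,0.35],"delta_rot":[0,0,0.4]},
    {"grip":-1,"travel":[0.17,0.42,0.35],"delta_rot":[0,0,0.75]},
    {"grip":-1,"travel":[0.17,0.42,0.35],"delta_rot":[0,0,0.75]},
    {"grip":-1,"travel":[0.17,0.42,0.35],"delta_rot":[0,0,0.75]},
    {"grip":-1,"travel":[0.17,0.42,0.35],"delta_rot":[0,0,0.75]},
    {"grip":-1,"travel":[0.17,0.42,0.35],"delta_rot":[0,0,0.75]},
    {"grip":-1,"travel":[0.17,0.42,0.35],"delta_rot":[0,0,0.75]},
    {"grip":-1,"travel":[0.17,0.42,0.3],"delta_rot":[0,0,0.75]}
  ]
}}

```text
time: 5.3
tool_pos: [0.5307, -0.1031, 0.239]
ee_rot: [-3.136, -0.0, 1.401]
wrist_force: [0.5, 0.2, -5.5]
width: 0.278
```

{"fn": "drive_tool", "kwargs": {
  "increments": [
    {"grip":-1,"travel":[0.17,0.42,0],"delta_rot":[0,0,0.75]},
    {"grip":-1,"travel":[0.17,0.42,0],"delta_rot":[0,0,0.75]},
    {"grip":-1,"travel":[0.17,0.42,0],"delta_rot":[0,0,0.75]},
    {"grip":-1,"travel":[0.1,0.2,0],"delta_rot":[0,0,0.4]},
    {"grip":-1,"travel":[0,0,0],"delta_rot":[0,0,0]},
    {"grip":-1,"travel":[0,0,0],"delta_rot":[0,0,0]},
    {"grip":-1,"travel":[0,0,0],"delta_rot":[0,0,0]},
    {"grip":-1,"travel":[0,0,0],"delta_rot":[0,0,0]}
  ]
}}

```text
time: 5.97
tool_pos: [0.5563, -0.0481, 0.2405]
ee_rot: [-3.14, 0.001, 1.625]
wrist_force: [0.5, -0.7, -5.5]
width: 0.277
```

```bash
python3 - <<'E'
from h import *
import json
p=manip.camera_params('wrist');o=manip.get_obs();im=manip.read_camera('wrist')
json.dump({k:np.array(v).tolist() for k,v in p.items()},open('w3.json','w'))
print(o['tool_pos'],o['ee_rot'],o['q'],o['time'])
cv2.imwrite('pics/w3.png',cv2.resize(im[:,:,::-1],(800,600),interpolation=cv2.INTER_CUBIC))
E
```

```text
[ 0.5563306  -0.04806123  0.24047563] [-3.13963882e+00  9.60917274e-04  1.62533733e+00] [ 0.48368858  0.24941913 -0.5417982   1.78729791  0.14129784  1.14516053
 -0.0487015 ] 5.9667
```

View pics/w3.png

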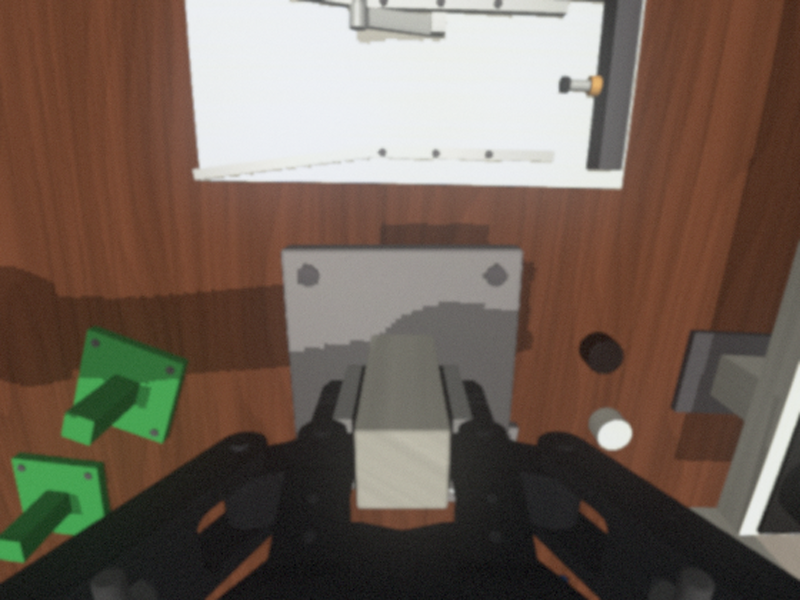

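```bash
python3 - <<'E'
from h import *
import json
p=json.load(open('w3.json'))
W=lambda x,y:((x+.5)*.7-.5,(y+.5)*.7-.5)
pr=lambda n,l,z:print(n,np.round(ray('wrist',[W(*a) for a in l],z,p)[:,:2],4).tolist())
pr('corners nr,fr',[(197,181),(622,188)],.012)
pr('short edges near(187,0),far(643,0)',[(187,2),(644,2)],.012)
pr('rail top inner R',[(378,149),(553,151)],.022)
pr('rail L inner bottom',[(500,11),(565,14)],.012)
pr('buf tip',[(560,85)],.019); pr('stopbar face',[(602,84)],.019)
pr('catch nose',[(443,35)],.02); pr('axle',[(360,25)],.038)
d=fit({'wrist':[((-.185,-.074,.012),W(197,181)),((.15,-.074,.012),W(622,188)),((.09,-.047,.022),W(553,151)),((-.05,-.047,.022),W(370,149)),((.09,.047,.012),W(566,14))]},[.573,.089,.04],{'wrist':p})
c,s=np.cos(d[2]),np.sin(d[2]);Rm=np.array([[c,-s],[s,c]])
for u,z in(((560,85),.019),((443,35),.018),((360,25),.038)):print((ray('wrist',[W(*u)],z,p)[0,:2]-d[:2])@Rm)
# carrier in hand: plate front-left edge corners, underside height = .2405-.0357
zt=.2405-.0357+.012
q=ray('wrist',[W(283,248),W(521,248)],zt,p);print('carrier corners',q,np.degrees(np.arctan2(*(q[1]-q[0])[1::-1])),np.linalg.norm(q[1]-q[0]))
e=q.mean(0)[:2]; t=np.arctan2(*(q[1]-q[0])[1::-1]); print('centre',e-.045*np.array([-np.sin(t),np.cos(t)]))
E
```

```text
corners nr,fr [[0.3909, 0.0063], [0.7275, 0.0198]]
short edges near(187,0),far(643,0) [[0.3903, 0.1335], [0.721, 0.1524]]
rail top inner R [[0.5336, 0.037], [0.665, 0.0434]]
rail L inner bottom [[0.6167, 0.1381], [0.664, 0.1396]]
buf tip [[0.6647, 0.0902]]
stopbar face [[0.6959, 0.0932]]
catch nose [[0.5763, 0.1176]]
axle [[0.5189, 0.1162]]
[0.57476601 0.08746478 0.03909929] 2.2402241407340084
[[1.6, 0.1], [-0.0, 0.3], [1.4, -0.5], [-0.9, -1.9], [-2.0, 1.6]]
[ 0.09000366 -0.00077498]
[0.00288    0.03055106]
[-0.05466193  0.03090033]
carrier corners [[ 5.10731224e-01 -4.46879575e-03  2.16800000e-01]
 [ 5.97353053e-01  3.58301994e-04  2.16800000e-01]] 3.189572099227382 0.08675622308287857
centre [ 0.55654593 -0.04698554]
```

{"fn": "drive_tool", "kwargs": {
  "increments": [
    {"grip":-1,"travel":[-0.2,0.2,0],"delta_rot":[0,0,0]},
    {"grip":-1,"travel":[-0.4,0.44,0],"delta_rot":[0,0,-0.17]},
    {"grip":-1,"travel":[-0.5,0.55,-0.2],"delta_rot":[0,0,0]},
    {"grip":-1,"travel":[-0.5,0.55,-0.4],"delta_rot":[0,0,0]},
    {"grip":-1,"travel":[-0.5,0.55,-0.6],"delta_rot":[0,0,0]},
    {"grip":-1,"travel":[-0.45,0.5,-0.6],"delta_rot":[0,0,0]},
    {"grip":-1,"travel":[-0.3,0.3,-0.6],"delta_rot":[0,0,0]},
    {"grip":-1,"travel":[-0.12,0.15,-0.4],"delta_rot":[0,0,0]}
  ]
}}

```text
time: 6.68
tool_pos: [0.4336, 0.0857, 0.1275]
ee_rot: [-3.137, 0.001, 1.618]
wrist_force: [-0.7, -0.1, -5.1]
width: 0.277
```

{"fn": "drive_tool", "kwargs": {
  "increments": [
    {"grip":-1,"travel":[0,0,0],"delta_rot":[0,0,0]},
    {"grip":-1,"travel":[0,0,0],"delta_rot":[0,0,0]},
    {"grip":-1,"travel":[0,0,0],"delta_rot":[0,0,0]},
    {"grip":-1,"travel":[0,0,0],"delta_rot":[0,0,0]}
  ]
}}

```text
time: 7.02
tool_pos: [0.4409, 0.0832, 0.1312]
ee_rot: [3.137, -0.0, 1.612]
wrist_force: [0.3, -0.4, -4.4]
width: 0.276
```

```bash
python3 - <<'E'
from h import *
import json
P={};I={}
for n in('wrist','side'):
    P[n]=manip.camera_params(n);o=manip.get_obs();I[n]=manip.read_camera(n)[:,:,::-1]
json.dump({k:np.array(v).tolist() for k,v in P['wrist'].items()},open('w4.json','w'))
print(o['tool_pos'],o['ee_rot'],o['wrist_force'],o['time'])
print((np.array([.4376,.0815])-o['tool_pos'][:2])/.04)
cv2.imwrite('pics/w4.png',I['wrist']); cv2.imwrite('pics/s4.png',I['side'])
E
```

```text
[0.44078019 0.08320496 0.13105443] [ 3.13747387e+00 -1.44473412e-04  1.61168818e+00] [-0.20557423 -0.336314   -5.06522746] 7.0667
[-0.0795047  -0.04262403]
```

View pics/w4.png

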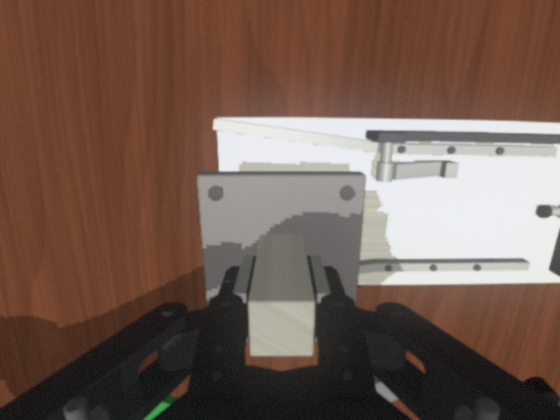

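```bash
python3 - <<'E'
from h import *
import json
p=json.load(open('w4.json'))
r=lambda u,z:ray('wrist',[u],z,p)[0,:2]
for a,z in (((217,118),.012),((558,123),.012),((400,285),.012),((535,284),.012),((380,262),.022),((527,261),.022),((405,156),.012),((553,155),.012),((222,175),.012)):print(a,r(a,z).round(4))
for d in ((.5745,.088,.040),(.575,.0875,.039)):
  c,s=np.cos(d[2]),np.sin(d[2]);Rm=np.array([[c,-s],[s,c]])
  for n,u,z in(('buf',(537,211),.019),('nose',(458,176),.018),('axle',(385,178),.038),('leftedge',(400,120),.012),('rightedge',(400,285),.012),('Rrail',(450,261.5),.022),('Lrail',(480,155.5),.012),('end',(222,175),.012)):print(n,((r(u,z)-d[:2])@Rm).round(4))
q=np.array([r((199,173),.131-.0357+.012),r((364,172),.131-.0357+.012)]);print(q,np.linalg.norm(q[1]-q[0]));t=np.arctan2(*(q[1]-q[0])[::-1]);print('centre',q.mean(0)-.045*np.array([-np.sin(t),np.cos(t)]),np.degrees(t))
E
```

```text
(217, 118) [0.3885 0.1542]
(558, 123) [0.6657 0.1648]
(400, 285) [0.5545 0.0133]
(535, 284) [0.6868 0.0174]
(380, 262) [0.5289 0.0407]
(527, 261) [0.6625 0.0456]
(405, 156) [0.5407 0.131 ]
(553, 155) [0.6685 0.1387]
(222, 175) [0.392  0.1091]
buf [ 0.0868 -0.0002]
nose [0.0116 0.0293]
axle [-0.0556  0.0311]
leftedge [-0.0391  0.0727]
rightedge [-0.0229 -0.0738]
Rrail [ 0.0147 -0.0455]
Lrail [0.0312 0.0455]
end [-0.1815  0.0284]
buf [0.0863 0.0004]
nose [0.0111 0.0298]
axle [-0.0561  0.0315]
leftedge [-0.0396  0.0731]
rightedge [-0.0233 -0.0733]
Rrail [ 0.0143 -0.0449]
Lrail [0.0307 0.046 ]
end [-0.182   0.0287]
[[0.39661885 0.12771968]
 [0.48248763 0.13176913]] 0.08596421245622302
centre [0.44167302 0.08479436] 2.6999876331319745
```

{"fn": "drive_tool", "kwargs": {
  "increments": [
    {"grip":-1,"travel":[-0.07,-0.04,-0.2],"delta_rot":[0,0,0]},
    {"grip":-1,"travel":[0,0,-0.4],"delta_rot":[0,0,0]},
    {"grip":-1,"travel":[0,0,-0.5],"delta_rot":[0,0,0]},
    {"grip":-1,"travel":[0,0,-0.4],"delta_rot":[0,0,0]},
    {"grip":-1,"travel":[0,0,-0.25],"delta_rot":[0,0,0]},
    {"grip":-1,"travel":[0,0,0],"delta_rot":[0,0,0]},
    {"grip":-1,"travel":[0,0,0],"delta_rot":[0,0,0]},
    {"grip":-1,"travel":[0,0,0],"delta_rot":[0,0,0]}
  ]
}}

```text
time: 7.78
tool_pos: [0.4366, 0.0824, 0.06]
ee_rot: [3.14, -0.0, 1.614]
wrist_force: [0.7, 0.4, -4.6]
width: 0.274
```

{"fn": "drive_tool", "kwargs": {
  "increments": [
    {"grip":-1,"travel":[0,0,0],"delta_rot":[0,0,0]},
    {"grip":-1,"travel":[0,0,-0.1],"delta_rot":[0,0,0]},
    {"grip":-1,"travel":[0,0,-0.05],"delta_rot":[0,0,0]},
    {"grip":-1,"travel":[0,0,0],"delta_rot":[0,0,0]},
    {"grip":-1,"travel":[0,0,0],"delta_rot":[0,0,0]}
  ]
}}

```text
time: 8.2
tool_pos: [0.4354, 0.0821, 0.0532]
ee_rot: [-3.141, 0.0, 1.614]
wrist_force: [-0.0, -0.8, -4.5]
width: 0.271
```

{"fn": "drive_tool", "kwargs": {
  "increments": [
    {"grip":-1,"travel":[0,0,-0.05],"delta_rot":[0,0,0]},
    {"grip":-1,"travel":[0,0,-0.05],"delta_rot":[0,0,0]},
    {"grip":-1,"travel":[0,0,-0.03],"delta_rot":[0,0,0]},
    {"grip":-1,"travel":[0,0,0],"delta_rot":[0,0,0]},
    {"grip":-1,"travel":[0,0,0],"delta_rot":[0,0,0]},
    {"grip":-1,"travel":[0,0,0],"delta_rot":[0,0,0]}
  ]
}}

```text
time: 8.7
tool_pos: [0.4355, 0.0822, 0.048]
ee_rot: [-3.141, -0.0, 1.614]
wrist_force: [0.1, -0.6, -6.1]
width: 0.274
```

{"fn": "drive_tool", "kwargs": {
  "increments": [
    {"grip":-1,"travel":[0,0,-0.03],"delta_rot":[0,0,0]},
    {"grip":-1,"travel":[0,0,-0.02],"delta_rot":[0,0,0]},
    {"grip":-1,"travel":[0,0,0],"delta_rot":[0,0,0]},
    {"grip":-1,"travel":[0,0,0],"delta_rot":[0,0,0]}
  ]
}}

```text
time: 9.03
tool_pos: [0.4357, 0.0822, 0.0476]
ee_rot: [-3.141, 0.002, 1.614]
wrist_force: [-5.3, -0.7, 10.5]
width: 0.278
```

{"fn": "drive_tool", "kwargs": {
  "increments": [
    {"grip":-1,"travel":[0,0,0.03],"delta_rot":[0,0,0]},
    {"grip":-1,"travel":[0,0,0],"delta_rot":[0,0,0]},
    {"grip":-1,"travel":[0.1,0.004,0],"delta_rot":[0,0,0]},
    {"grip":-1,"travel":[0.2,0.004,0],"delta_rot":[0,0,0]},
    {"grip":-1,"travel":[0.2,0.004,0],"delta_rot":[0,0,0]},
    {"grip":-1,"travel":[0.2,0.004,0],"delta_rot":[0,0,0]},
    {"grip":-1,"travel":[0.1,0.004,0],"delta_rot":[0,0,0]},
    {"grip":-1,"travel":[0,0,0],"delta_rot":[0,0,0]}
  ]
}}

```text
time: 9.7
tool_pos: [0.469, 0.0832, 0.0476]
ee_rot: [3.141, -0.0, 1.613]
wrist_force: [0.0, -0.4, 3.2]
width: 0.274
```

{"fn": "drive_tool", "kwargs": {
  "increments": [
    {"grip":-1,"travel":[0,0,0],"delta_rot":[0,0,0]},
    {"grip":-1,"travel":[0,0,0],"delta_rot":[0,0,0]}
  ]
}}

```text
time: 9.87
tool_pos: [0.4689, 0.0832, 0.0477]
ee_rot: [3.139, -0.001, 1.614]
wrist_force: [0.1, -0.3, 1.3]
width: 0.271
```

```bash
python3 - <<'E'
from h import *
o=manip.get_obs();print(o['tool_pos'],o['ee_rot'],o['wrist_force'],o['ft_torque'])
d=(.5745,.088,.040);c,s=np.cos(d[2]),np.sin(d[2]);print((o['tool_pos'][:2]-d[:2])@np.array([[c,-s],[s,c]]))
im=manip.read_camera('side')[:,:,::-1];cv2.imwrite('pics/s5.png',crop(im,170,180,160,120,5))
E
```

```text
[0.4689396  0.08315783 0.04765949] [ 3.13931131e+00 -6.52137039e-04  1.61353028e+00] [ 0.06413004 -0.3119268   1.27011132] [-0.07170391  0.25650773 -0.1167107 ]
[-0.10566959 -0.000617  ]
```

View pics/s5.png

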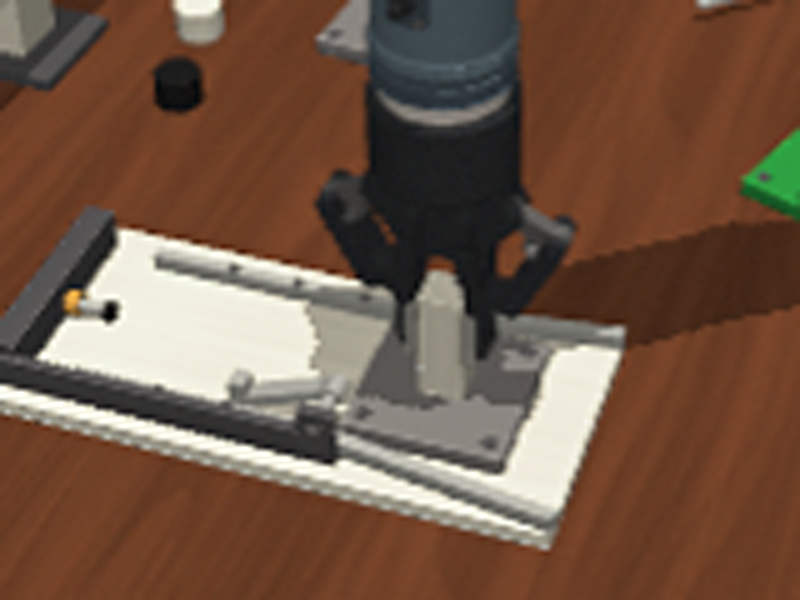

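{"fn": "drive_tool", "kwargs": {
  "increments": [
    {"grip":-1,"travel":[0.1,0.004,0],"delta_rot":[0,0,0]},
    {"grip":-1,"travel":[0.1,0.004,0],"delta_rot":[0,0,0]},
    {"grip":-1,"travel":[0.1,0.004,0],"delta_rot":[0,0,0]},
    {"grip":-1,"travel":[0.1,0.004,0],"delta_rot":[0,0,0]},
    {"grip":-1,"travel":[0.1,0.004,0],"delta_rot":[0,0,0]},
    {"grip":-1,"travel":[0.1,0.004,0],"delta_rot":[0,0,0]},
    {"grip":-1,"travel":[0,0,0],"delta_rot":[0,0,0]}
  ]
}}

```text
time: 10.5
tool_pos: [0.49, 0.0843, 0.0477]
ee_rot: [-3.138, 0.001, 1.615]
wrist_force: [-7.4, 0.0, 10.5]
width: 0.274
```

{"fn": "drive_tool", "kwargs": {
  "increments": [
    {"grip":-1,"travel":[0.15,0.006,0],"delta_rot":[0,0,0]},
    {"grip":-1,"travel":[0.15,0.006,0],"delta_rot":[0,0,0]},
    {"grip":-1,"travel":[0.15,0.006,0],"delta_rot":[0,0,0]},
    {"grip":-1,"travel":[0.15,0.006,0],"delta_rot":[0,0,0]},
    {"grip":-1,"travel":[0.15,0.006,0],"delta_rot":[0,0,0]},
    {"grip":-1,"travel":[0.15,0.006,0],"delta_rot":[0,0,0]},
    {"grip":-1,"travel":[0,0,0],"delta_rot":[0,0,0]}
  ]
}}

```text
time: 11.08
tool_pos: [0.5263, 0.086, 0.0477]
ee_rot: [-3.139, 0.001, 1.615]
wrist_force: [-5.7, 0.2, 9.0]
width: 0.277
```

```bash
cat > st.py <<'E'
from h import *
o=manip.get_obs();print(o['tool_pos'],o['ee_rot'],o['wrist_force'],o['ft_torque'])
d=(.5745,.088,.040);c,s=np.cos(d[2]),np.sin(d[2]);print((o['tool_pos'][:2]-d[:2])@np.array([[c,-s],[s,c]]))
E
python3 st.py
```

```text
[0.5262537  0.08595335 0.04768332] [-3.13873079e+00  5.59510994e-04  1.61516364e+00] [-5.67179919  0.24934377  9.00120135] [-0.039858    0.90720626  0.08632738]
[-0.04828955 -0.00011567]
```

{"fn": "drive_tool", "kwargs": {
  "increments": [
    {"grip":-1,"travel":[0.15,0.006,0.02],"delta_rot":[0,0,0]},
    {"grip":-1,"travel":[0.15,0.006,0],"delta_rot":[0,0,0]},
    {"grip":-1,"travel":[0.15,0.006,0],"delta_rot":[0,0,0]},
    {"grip":-1,"travel":[0.15,0.006,0],"delta_rot":[0,0,0]},
    {"grip":-1,"travel":[0.15,0.006,0],"delta_rot":[0,0,0]},
    {"grip":-1,"travel":[0.15,0.006,0],"delta_rot":[0,0,0]},
    {"grip":-1,"travel":[0,0,0],"delta_rot":[0,0,0]}
  ]
}}

```text
time: 11.67
tool_pos: [0.5632, 0.0871, 0.0477]
ee_rot: [-3.141, -0.0, 1.615]
wrist_force: [-2.1, 0.8, 2.1]
width: 0.276
```

{"fn": "drive_tool", "kwargs": {
  "increments": [
    {"grip":-1,"travel":[0.15,0.006,0],"delta_rot":[0,0,0]},
    {"grip":-1,"travel":[0.15,0.006,0],"delta_rot":[0,0,0]},
    {"grip":-1,"travel":[0.15,0.006,0],"delta_rot":[0,0,0]},
    {"grip":-1,"travel":[0,0,0],"delta_rot":[0,0,0]},
    {"grip":-1,"travel":[0,0,0],"delta_rot":[0,0,0]}
  ]
}}

```text
time: 12.08
tool_pos: [0.5816, 0.0877, 0.0477]
ee_rot: [3.141, -0.0, 1.614]
wrist_force: [-0.7, 0.5, -0.7]
width: 0.277
```

```bash
python3 st.py
```

```text
[0.58164326 0.08768927 0.04769672] [ 3.14121876e+00 -4.74061372e-04  1.61422047e+00] [-0.68607067  0.53596715 -0.70027939] [0.03138629 0.17203108 0.04800097]
[ 0.00712512 -0.00059613]
```

{"fn": "drive_tool", "kwargs": {
  "increments": [
    {"grip":-1,"travel":[0.15,0.006,0],"delta_rot":[0,0,0]},
    {"grip":-1,"travel":[0.15,0.006,0],"delta_rot":[0,0,0]},
    {"grip":-1,"travel":[0.15,0.006,0],"delta_rot":[0,0,0]},
    {"grip":-1,"travel":[0.1,0.004,0],"delta_rot":[0,0,0]},
    {"grip":-1,"travel":[0,0,0],"delta_rot":[0,0,0]},
    {"grip":-1,"travel":[0,0,0],"delta_rot":[0,0,0]}
  ]
}}

```text
time: 12.58
tool_pos: [0.6037, 0.0883, 0.0477]
ee_rot: [3.141, -0.0, 1.614]
wrist_force: [-2.2, 0.7, -0.6]
width: 0.274
```

```bash
python3 st.py; python3 - <<'E'
from h import *
cv2.imwrite('pics/s6.png',crop(manip.read_camera('side')[:,:,::-1],155,190,150,110,5))
E
```

```text
[0.60366901 0.08830671 0.04770684] [ 3.14129625e+00 -1.57708569e-04  1.61401838e+00] [-2.15085437  0.68257844 -0.62497414] [1.96346027e-04 3.29379825e-01 3.77345156e-02]
[ 0.02915794 -0.00085998]
```

View pics/s6.png

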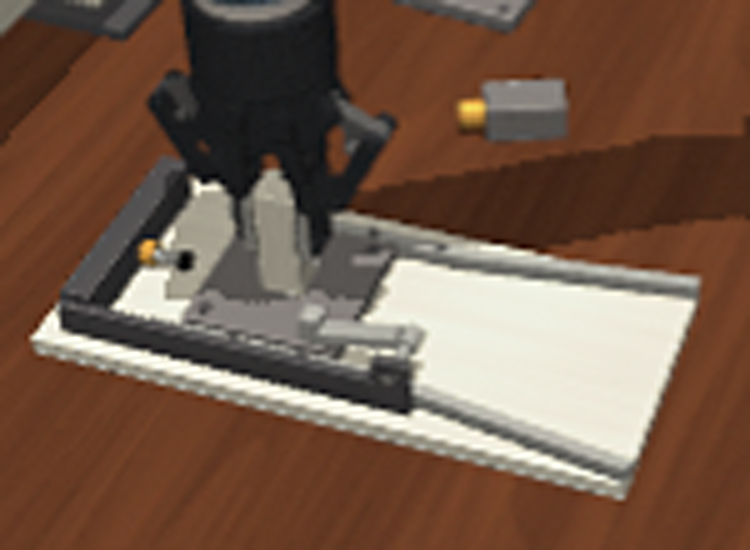

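{"fn": "drive_tool", "kwargs": {
  "increments": [
    {"grip":-1,"travel":[0.1,0.004,0],"delta_rot":[0,0,0]},
    {"grip":-1,"travel":[0.1,0.004,0],"delta_rot":[0,0,0]},
    {"grip":-1,"travel":[0.05,0.002,0],"delta_rot":[0,0,0]},
    {"grip":-1,"travel":[0,0,0],"delta_rot":[0,0,0]},
    {"grip":-1,"travel":[0,0,0],"delta_rot":[0,0,0]}
  ]
}}

```text
time: 13.05
tool_pos: [0.6136, 0.0887, 0.0477]
ee_rot: [3.142, -0.0, 1.614]
wrist_force: [-1.0, 0.2, -1.6]
width: 0.275
```

{"fn": "drive_tool", "kwargs": {
  "increments": [
    {"grip":-1,"travel":[0.05,0.002,0],"delta_rot":[0,0,0]},
    {"grip":-1,"travel":[0,0,0],"delta_rot":[0,0,0]},
    {"grip":-1,"travel":[0,0,0],"delta_rot":[0,0,0]}
  ]
}}

```text
time: 13.3
tool_pos: [0.6156, 0.0887, 0.0477]
ee_rot: [-3.141, 0.0, 1.614]
wrist_force: [-2.0, 0.7, -1.9]
width: 0.273
```

```bash
python3 st.py
```

```text
[0.61555067 0.08870012 0.04773084] [-3.14147259e+00  4.22385161e-05  1.61394113e+00] [-1.99069933  0.71625547 -1.89707582] [-0.04003263  0.43486558 -0.02514317]
[ 0.04104583 -0.00094203]
```

{"fn": "drive_tool", "kwargs": {
  "increments": [
    {"grip":-1,"travel":[0.05,0.002,0],"delta_rot":[0,0,0]},
    {"grip":-1,"travel":[0,0,0],"delta_rot":[0,0,0]},
    {"grip":-1,"travel":[0,0,0],"delta_rot":[0,0,0]}
  ]
}}

```text
time: 13.55
tool_pos: [0.618, 0.0888, 0.0478]
ee_rot: [3.141, -0.0, 1.614]
wrist_force: [-0.1, 0.4, -4.0]
width: 0.272
```

{"fn": "drive_tool", "kwargs": {
  "increments": [
    {"grip":-1,"travel":[0.05,0.002,0],"delta_rot":[0,0,0]},
    {"grip":-1,"travel":[0,0,0],"delta_rot":[0,0,0]},
    {"grip":-1,"travel":[0,0,0],"delta_rot":[0,0,0]}
  ]
}}

```text
time: 13.8
tool_pos: [0.62, 0.0889, 0.0478]
ee_rot: [3.141, -0.0, 1.614]
wrist_force: [-0.6, -1.1, -4.1]
width: 0.276
```

{"fn": "drive_tool", "kwargs": {
  "increments": [
    {"grip":-1,"travel":[0.05,0.002,0],"delta_rot":[0,0,0]},
    {"grip":-1,"travel":[0,0,0],"delta_rot":[0,0,0]},
    {"grip":-1,"travel":[0,0,0],"delta_rot":[0,0,0]}
  ]
}}

```text
time: 14.05
tool_pos: [0.6202, 0.0889, 0.0478]
ee_rot: [-3.138, 0.001, 1.614]
wrist_force: [-4.8, -0.9, 0.7]
width: 0.27
```

{"fn": "drive_tool", "kwargs": {
  "increments": [
    {"grip":-1,"travel":[0.05,0.002,0],"delta_rot":[0,0,0]},
    {"grip":-1,"travel":[0,0,0],"delta_rot":[0,0,0]},
    {"grip":-1,"travel":[0,0,0],"delta_rot":[0,0,0]}
  ]
}}

```text
time: 14.3
tool_pos: [0.6214, 0.089, 0.0479]
ee_rot: [-3.137, 0.001, 1.614]
wrist_force: [-7.1, -1.4, 1.5]
width: 0.271
```

{"fn": "drive_tool", "kwargs": {
  "increments": [
    {"grip":-1,"travel":[0.05,0.002,0],"delta_rot":[0,0,0]},
    {"grip":-1,"travel":[0,0,0],"delta_rot":[0,0,0]},
    {"grip":-1,"travel":[0,0,0],"delta_rot":[0,0,0]}
  ]
}}

```text
time: 14.55
tool_pos: [0.6223, 0.089, 0.048]
ee_rot: [-3.134, 0.002, 1.614]
wrist_force: [-9.4, -1.6, 4.4]
width: 0.273
```

{"fn": "drive_tool", "kwargs": {
  "increments": [
    {"grip":-1,"travel":[0.05,0.002,0],"delta_rot":[0,0,0]},
    {"grip":-1,"travel":[0,0,0],"delta_rot":[0,0,0]},
    {"grip":-1,"travel":[0,0,0],"delta_rot":[0,0,0]}
  ]
}}

```text
time: 14.8
tool_pos: [0.6233, 0.0891, 0.0481]
ee_rot: [-3.132, 0.002, 1.614]
wrist_force: [-12.3, -2.0, 6.9]
width: 0.273
```

{"fn": "drive_tool", "kwargs": {
  "increments": [
    {"grip":-1,"travel":[0.05,0.002,0],"delta_rot":[0,0,0]},
    {"grip":-1,"travel":[0,0,0],"delta_rot":[0,0,0]},
    {"grip":-1,"travel":[0,0,0],"delta_rot":[0,0,0]}
  ]
}}

```text
time: 15.05
tool_pos: [0.6243, 0.0891, 0.0482]
ee_rot: [-3.13, 0.003, 1.614]
wrist_force: [-14.5, -2.9, 9.3]
width: 0.273
```

{"fn": "drive_tool", "kwargs": {
  "increments": [
    {"grip":-1,"travel":[0.05,0.002,0],"delta_rot":[0,0,0]},
    {"grip":-1,"travel":[0,0,0],"delta_rot":[0,0,0]},
    {"grip":-1,"travel":[0,0,0],"delta_rot":[0,0,0]}
  ]
}}

```text
time: 15.3
tool_pos: [0.6252, 0.0891, 0.0483]
ee_rot: [-3.128, 0.003, 1.614]
wrist_force: [-15.8, -2.2, 11.5]
width: 0.273
```

{"fn": "drive_tool", "kwargs": {
  "increments": [
    {"grip":-1,"travel":[0.03,0.001,0],"delta_rot":[0,0,0]},
    {"grip":-1,"travel":[0,0,0],"delta_rot":[0,0,0]},
    {"grip":-1,"travel":[0,0,0],"delta_rot":[0,0,0]}
  ]
}}

```text
time: 15.55
tool_pos: [0.6255, 0.0891, 0.0484]
ee_rot: [-3.126, 0.004, 1.614]
wrist_force: [-17.8, -2.7, 13.8]
width: 0.273
```

```bash
python3 st.py; python3 - <<'E'
from h import *
a=cv2.imread('pics/s4.png')
cv2.imwrite('pics/s7.png',crop(manip.read_camera('side')[:,:,::-1],155,190,150,110,5))
E
```

```text
[0.62548435 0.08914722 0.04838323] [-3.12564865  0.0037266   1.61429475] [-17.79504259  -2.72056473  13.78561645] [-0.33074808  3.71314721 -0.05307991]
[ 0.05098944 -0.00089253]
```

View pics/s7.png

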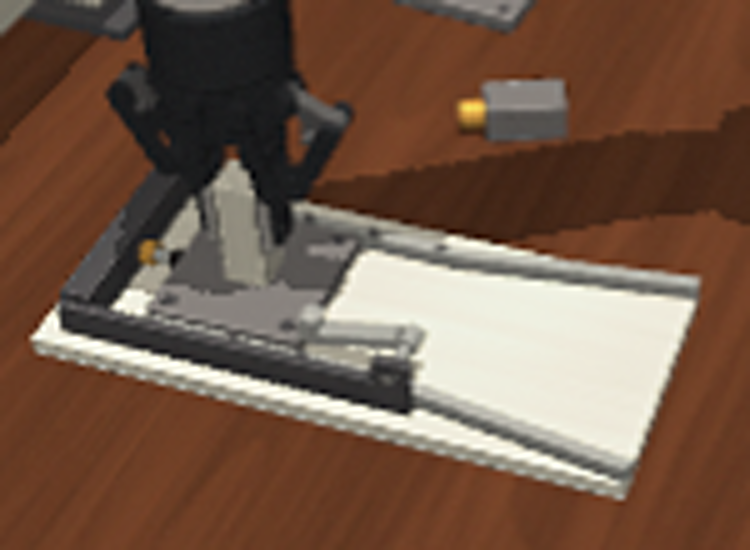

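{"fn": "drive_tool", "kwargs": {
  "increments": [
    {"grip":-1,"travel":[0.04,0.002,0.015],"delta_rot":[0,0,0]},
    {"grip":-1,"travel":[0,0,0],"delta_rot":[0,0,0]},
    {"grip":-1,"travel":[0,0,0],"delta_rot":[0,0,0]}
  ]
}}

```text
time: 15.85
tool_pos: [0.6265, 0.0891, 0.0484]
ee_rot: [-3.124, 0.004, 1.614]
wrist_force: [-17.5, -2.4, 13.0]
width: 0.268
```

```bash
cat > ck.py <<'E'
from h import *
import sys
im=manip.read_camera('side')[:,:,::-1].astype(np.int16)
cv2.imwrite(sys.argv[1],im)
g=lambda a:np.asarray(a,np.int16)[246:264,208:242].mean(2)
s7=cv2.resize(cv2.imread('pics/s7.png'),(150,110),interpolation=cv2.INTER_AREA); f=np.zeros((420,560,3),np.int16); f[190:300,155:305]=s7
shut=cv2.imread('raw_side.png')
print('diff vs raised',np.abs(g(im)-g(f)).mean(),'vs shut',np.abs(g(im)-g(shut)).mean(),'ref raised-shut',np.abs(g(f)-g(shut)).mean())
# subpixel shift of the arm/nose patch against shut template
F=lambda a:np.ascontiguousarray(a,np.float32).mean(2)
for n,t in(('raised',f),('shut',shut)):
    r=cv2.matchTemplate(F(im)[244:266,206:232].astype(np.float32),F(t)[249:261,212:226].astype(np.float32),cv2.TM_CCOEFF_NORMED)
    print(n,r.max().round(3),np.array(cv2.minMaxLoc(r)[3])-[6,5])
E
python3 st.py; python3 ck.py c1.png
```

```text
[0.62645862 0.08914492 0.04843637] [-3.12434735  0.00379798  1.61439979] [-17.50784143  -2.36360725  12.9530494 ] [-0.33498164  3.74442831 -0.05403918]
[ 0.05196284 -0.00093379]
diff vs raised 3.91285403050109 vs shut 37.12309368191722 ref raised-shut 37.60348583877996
raised 0.97 [0 0]
shut 0.579 [-5  5][ WARN:0@1.526] global loadsave.cpp:1063 imwrite_ Unsupported depth image for selected encoder is fallbacked to CV_8U.
```

{"fn": "drive_tool", "kwargs": {
  "increments": [
    {"grip":-1,"travel":[0,0,0],"delta_rot":[0,-0.1,0]},
    {"grip":-1,"travel":[0,0,0],"delta_rot":[0,-0.1,0]},
    {"grip":-1,"travel":[0,0,0],"delta_rot":[0,0,0]},
    {"grip":-1,"travel":[0,0,0],"delta_rot":[0,0,0]}
  ]
}}

```text
time: 16.23
tool_pos: [0.6261, 0.0891, 0.0478]
ee_rot: [-3.141, 0.004, 1.614]
wrist_force: [-16.8, -2.1, 10.3]
width: 0.276
```

```bash
python3 st.py; python3 ck.py c2.png 2>/dev/null
```

```text
[0.62607848 0.08908923 0.04776927] [-3.14137318  0.00437922  1.61419142] [-16.81358617  -2.13891453  10.31821065] [-0.15533641  3.71301272 -0.04105961]
[ 0.05158078 -0.00097423]
diff vs raised 11.538671023965142 vs shut 32.17265795206971 ref raised-shut 37.60348583877996
raised 0.817 [-1  2]
shut 0.592 [-5  5]
```

{"fn": "drive_tool", "kwargs": {
  "increments": [
    {"grip":-1,"travel":[0.03,0.001,0.015],"delta_rot":[0,0,0]},
    {"grip":-1,"travel":[0,0,0],"delta_rot":[0,0,0]},
    {"grip":-1,"travel":[0,0,0],"delta_rot":[0,0,0]}
  ]
}}

```text
time: 16.53
tool_pos: [0.6263, 0.0891, 0.0479]
ee_rot: [-3.139, 0.005, 1.614]
wrist_force: [-18.3, -2.6, 10.5]
width: 0.272
```

```bash
python3 st.py; python3 ck.py c3.png 2>/dev/null
```

```text
[0.62630331 0.0890916  0.04789864] [-3.13904757  0.00465339  1.61437321] [-18.29990559  -2.56502978  10.45030982] [-0.2794982   3.93054742 -0.00983874]
[ 0.05180553 -0.00098086]
diff vs raised 11.312091503267974 vs shut 32.00925925925925 ref raised-shut 37.60348583877996
raised 0.808 [-1  2]
shut 0.588 [-5  5]
```

```bash
python3 - <<'E'
from h import *
cv2.imwrite('pics/c.png',np.vstack([np.hstack([crop(cv2.imread(f),200,235,50,37,8) for f in l]) for l in(('raw_side.png','c1.png'),('c2.png','c3.png'))]))
E
```

```text
(no output)
```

View pics/c.png

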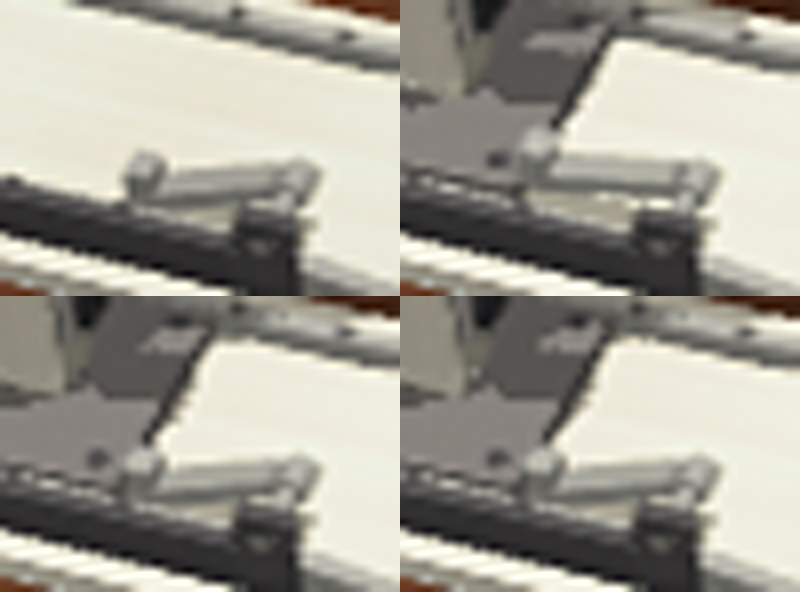

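{"fn": "drive_tool", "kwargs": {
  "increments": [
    {"grip":-1,"travel":[-0.05,-0.002,0.005],"delta_rot":[0,0.04,0]},
    {"grip":-1,"travel":[-0.05,-0.002,0.005],"delta_rot":[0,0.04,0]},
    {"grip":-1,"travel":[-0.05,-0.002,0],"delta_rot":[0,0.04,0]},
    {"grip":-1,"travel":[-0.03,-0.001,0],"delta_rot":[0,0.03,0]},
    {"grip":-1,"travel":[0,0,0],"delta_rot":[0,0,0]},
    {"grip":-1,"travel":[0,0,0],"delta_rot":[0,0,0]}
  ]
}}

```text
time: 17.08
tool_pos: [0.6236, 0.0891, 0.048]
ee_rot: [-3.136, 0.002, 1.614]
wrist_force: [-8.8, -0.3, 0.3]
width: 0.276
```

```bash
python3 st.py; python3 ck.py c4.png 2>/dev/null
```

```text
[0.62359156 0.0890644  0.04801246] [-3.13592855e+00  1.67149710e-03  1.61417559e+00] [-8.81247371 -0.34898149  0.3027157 ] [-0.13063359  1.94177623 -0.05294557]
[ 0.04909486 -0.00089959]
diff vs raised 12.98474945533769 vs shut 32.95860566448801 ref raised-shut 37.60348583877996
raised 0.856 [0 2]
shut 0.592 [-5  5]
```

{"fn": "drive_tool", "kwargs": {
  "increments": [
    {"grip":-1,"travel":[-0.05,-0.002,0],"delta_rot":[0,0.02,0]},
    {"grip":-1,"travel":[-0.03,-0.002,0],"delta_rot":[0,0.02,0]},
    {"grip":-1,"travel":[0,0,0],"delta_rot":[0,0,0]},
    {"grip":-1,"travel":[0,0,0],"delta_rot":[0,0,0]}
  ]
}}

```text
time: 17.47
tool_pos: [0.6234, 0.089, 0.0481]
ee_rot: [-3.139, 0.0, 1.614]
wrist_force: [-2.4, -0.9, -10.0]
width: 0.276
```

```bash
python3 st.py; python3 ck.py c5.png 2>/dev/null
```

```text
[0.62338989 0.0890491  0.04814398] [-3.13866242e+00  1.50241658e-04  1.61384574e+00] [ -2.44592561  -0.85381458 -10.00553217] [ 0.05165088  1.01864499 -0.15498079]
[ 0.04889274 -0.00090681]
diff vs raised 13.431917211328978 vs shut 33.22930283224401 ref raised-shut 37.60348583877996
raised 0.862 [0 2]
shut 0.59 [-5  5]
```

{"fn": "drive_tool", "kwargs": {
  "increments": [
    {"grip":-1,"travel":[0,0,-0.015],"delta_rot":[0,0,0]},
    {"grip":-1,"travel":[0,0,0],"delta_rot":[0,0,0]},
    {"grip":-0.1,"travel":[0,0,0],"delta_rot":[0,0,0]},
    {"grip":-0.1,"travel":[0,0,0],"delta_rot":[0,0,0]},
    {"grip":0,"travel":[0,0,0],"delta_rot":[0,0,0]},
    {"grip":0,"travel":[0,0,0],"delta_rot":[0,0,0]},
    {"grip":0,"travel":[0,0,0],"delta_rot":[0,0,0]},
    {"grip":0,"travel":[0,0,0],"delta_rot":[0,0,0]}
  ]
}}

```text
time: 18.18
tool_pos: [0.6265, 0.0894, 0.0501]
ee_rot: [3.138, -0.0, 1.614]
wrist_force: [-0.2, 0.2, -1.0]
width: 0.502
```

{"fn": "drive_tool", "kwargs": {
  "increments": [
    {"grip":0,"travel":[0,0,0.1],"delta_rot":[0,0,0]},
    {"grip":0,"travel":[0,0,0.3],"delta_rot":[0,0,0]},
    {"grip":0,"travel":[0,0,0.5],"delta_rot":[0,0,0]},
    {"grip":0,"travel":[0,0,0.7],"delta_rot":[0,0,0]},
    {"grip":0,"travel":[0,0,0.7],"delta_rot":[0,0,0]},
    {"grip":0,"travel":[0,0,0.5],"delta_rot":[0,0,0]},
    {"grip":0,"travel":[0,0,0],"delta_rot":[0,0,0]},
    {"grip":0,"travel":[0,0,0],"delta_rot":[0,0,0]}
  ]
}}

```text
time: 18.85
tool_pos: [0.6268, 0.0898, 0.164]
ee_rot: [3.136, -0.0, 1.614]
wrist_force: [0.1, -0.1, -0.5]
width: 0.504
```

```bash
python3 st.py; python3 ck.py c6.png 2>/dev/null; python3 - <<'E'
from h import *
# plate rear-edge/post stability vs c5, and catch line; c5->c6 shift of catch nose
a,b=[cv2.cvtColor(cv2.imread(f),cv2.COLOR_BGR2GRAY) for f in('c5.png','c6.png')]
r=cv2.matchTemplate(b[244:268,206:248],a[248:264,210:244],cv2.TM_CCOEFF_NORMED);print(r.max(),np.array(cv2.minMaxLoc(r)[3])-4)
# column profile just on the nose for shut/raised/now
sh=cv2.cvtColor(cv2.imread('raw_side.png'),6);c1=cv2.cvtColor(cv2.imread('c1.png'),6)
# arm mid: columns 222..232, where background is the floor in all frames
for n,i in(('shut',sh),('raised',c1),('now',b)):print(n,i[250:264,228].tolist())
E
```

```text
[0.62676425 0.08978374 0.16403185] [ 3.13568092e+00 -2.27003571e-04  1.61420392e+00] [ 0.05828263 -0.14568506 -0.46187348] [0.02482944 0.00970393 0.01567263]
[ 0.05229378 -0.0003077 ]
diff vs raised 14.271786492374726 vs shut 30.78267973856209 ref raised-shut 37.60348583877996
raised 0.871 [0 2]
shut 0.6 [-5  5]
0.9931428 [0 0]
shut [229, 232, 231, 230, 233, 217, 161, 163, 147, 103, 123, 148, 145, 156]
raised [234, 236, 237, 238, 217, 175, 179, 164, 103, 161, 204, 158, 148, 161]
now [234, 237, 236, 235, 237, 223, 167, 169, 153, 107, 127, 154, 150, 162]
```

```bash
python3 -c "
from plant import manip
print(manip.sign_off())"
```

```text
the job is handed in; nothing more can be done
None
```

The carrier is loaded: it sits between the rails against the buffer with the drop catch shut behind it. I handed the job in at about 19 s; sign-off gives no verdict.

**What I did:** I gripped the grey carrier by its post and set it down in the dock's mouth, then slid it in until its front edge lifted the catch. I pressed on against the buffer in 1–2 mm steps to about 6 mm of travel, by the tool position. The highest force I read there was about 18 N. Once the catch had dropped, I eased back until the carrier rested on it, let go and lifted clear.

**Last checks after letting go:**
- **Catch:** the image profile of its arm matches the shut picture from the start and differs from the raised one. A whole-patch comparison disagreed, because the plate now fills the background there, so I relied on the arm profile and the enlarged crop taken just after the drop.
- **Carrier:** it did not shift in the image when released. Its centre is about 49 mm past the dock's origin, taken from the tool position just before I let go.
- **Robot:** clear of everything, with wrist force near zero.

**One correction:** under the buffer load the gripper tilted about 0.017 rad, which kept the catch up. Levelling it let the catch fall.

**Not checked:** I did not measure the other objects again at the end. The planned path kept clear of them, and I saw no sign of touching any.

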